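# Pin the swing arm of an inspection stand

### The arm

A 7-joint arm with a two-finger parallel gripper is mounted at the origin on a cart in front of the work surface, level with it; the furniture and walls round the work are solid. World frame = base frame: x ahead of the robot, y to its left, z up, the work surface at z = 0. Lengths are in m, angles in rad, forces in N, time in s.
With the tool pointing down it reaches from about 0.425 to 0.875 m from the base axis. Payload 4.7 kg.
Tool frame: the origin (TCP) lies on the centre line of the jaws, within the pads' length; the fingertips stand 25 mm ahead of it and the grasp point (between the pads) lies 6 mm ahead of it (ctrl.tip_reach is the distance from the TCP to the fingertips, in m); z points along the fingers, y is the direction in which the jaws open and shut (so a half turn about z gives the same grasp; the last joint's range is limited). The gripper opens to 85 mm and grips with 20 to 120 N. Pads are 22 mm wide; open, the fingers measure 114 mm over their backs; the gripper's body (76 mm by 85 mm) begins 54 mm behind the grasp point. The pads swing forward as they close: fully open they stand 13 mm farther back than shut.
Start: joints at [1.298, 0.321, -0.07, 1.45, 0.023, 1.371, -0.057], TCP at [0.184, -0.623, 0.256] pointing down, gripper open.
Joint ranges: [-2.86, 2.86], [-0.3, 2.09], [-1.38, 1.24], [0.06, 2.45], [-1.56, 4.7], [0.09, 2.05], [-2.69, 2.69]. Speed limits (rad/s): [2.57, 2.57, 3.14, 3.14, 3.14, 3.14, 3.14].

### API

Orientations are given as [roll, pitch, yaw] about the fixed x, y, z axes, in that order (R = Rz(yaw) Ry(pitch) Rx(roll)).
In Python, from rig import ctrl gives the robot as it stands.
- The arm moves only by the tool arm_command, never from a script. Its argument "commands" is text: rows parted by semicolons, each of 5 numbers parted by spaces: the shift along the tool's x, y, z in mm, then the turn about the tool's z in rad, then the opening, from 0 (shut) to 1 (fully open). A call has 1 to 20 rows; each row is the pose to reach, as a shift and turn from the pose measured when the call began, along the tool's axes at that moment; what a row does not reach only later rows make up. A row lasts 1/10 s, in which the tool goes at most 50 mm and 8.59 degrees, less where a joint would pass 70% of its speed; a pose out of reach is approached as far as the arm can. A call with a gripper value outside its range is refused whole. The fingers move at their own pace and stop on an object; "squeeze" is the grip in N (left out, the last holds). Time passes only in rows, so rows that repeat a pose let the fingers close. It gives the time, the measured TCP pose, the force and the opening at its end, in the units of the state.
- ctrl.sense(): the state, without advancing time (a new reading comes with each control period).
- ctrl.grab_frame(name): name is "scene" or "side" or "wrist"; returns the picture (384x512x3 uint8, red, green, blue); there is no depth.
- ctrl.calibration(name): a dict with "fov_y" (degrees; the focal length in pixels is half the picture's height over the tangent of half this angle, whatever the lens; pixels are square), "cx", "cy" (the principal point, pixels), "R" (3x3) and "t" (3): a world point X has camera coordinates R X + t. Camera axes: x right, y down, z forward; pixel columns grow to the right and rows downward; lengths in m; the calibration is good to about 2 mm. A picture is of the moment at which its call begins: read the wrist's pose just before it. calibration takes no time and is no camera call; for the wrist camera it gives the pose at the moment of the call.
- ctrl.sign_off(): hands the job in, once; it reports no verdict.
The state is a dict: "time_s": time; "joints": joint angles; "joint_vel": joint speeds; "effort": joint torques, N m; "eef_pos": TCP position; "ee_rot": TCP orientation; "wrist_force": force on the tool from outside, world axes, zero at the start; "moment": the same for the moment, N m; "gripper_width": finger opening in m.
Only numpy, scipy, OpenCV 4.12 (cv2) and the standard library are available. Lean on these libraries where they do the work, as an engineer would, in place of code of your own. Each camera call takes 0.05 s, during which the arm holds its last target.

### The job

Lock the swing arm of the inspection stand: take the red-handled locking pin out of its rest and push it through the leaning fork and the lug of the arm between its cheeks until the pin's collar sits fully home against the fork, then let go. Leave the jar, the grease tube and the timer where they are.

Things in the scene. Friction and masses are not known exactly. Their poses are not given: they have to be found in the camera images.
- pin_grip (a point): Locking pin, 126 mm long, 0.1 to 0.2 kg, at first upright in its rest. This point is on its axis inside the round red handle (24 mm diameter, 48 mm long, three black bands), 32 mm above the collar's underside, 22 mm below the handle's top. z runs along the pin from nose to handle; the pin is round, its turn about z does not matter.
- pin_seat (a point): Same pin: centre of the underside of its steel collar (32 mm diameter, 6 mm thick, just below the handle). Same axes as pin_grip. Below it a steel shank, 14 mm diameter and 60 mm long, then a 12 mm taper to a 7 mm nose that ends at z = -72 mm.
- mouth (a point): Centre of the hole's mouth on the upper face of the stand's leaning steel fork, 105 mm above the bench. z is the hole's axis, pointing out; it leans 30 degrees from vertical, roughly towards the robot; x runs up the sloping face, y along the arm to its pivot. Down the axis: upper cheek to -12 mm, lug -14 to -30, lower cheek -32 to -44, all with 18 mm holes, then free space.
- swing_arm (a joint): Swing arm on its pivot bolt, 70 mm to +y from the hole's axis and parallel to it. At 0 the hole of its blue lug is in line with the fork's; it may start up to 0.03 rad off (positive: lug towards +x of the mouth, 70 mm times the angle). Stops at +-0.06 rad; it yields to 2 to 3 N at the lug, so the pin's taper draws it into line.
- pin_rest: Grey block, 44 x 44 mm, 78 mm high, on a dark foot 84 x 60 mm, fixed to the bench; origin at the centre of its underside, z up. The pin stands loosely in its upright 17 mm bore, collar on the block's top; lift it 72 mm to clear. Between rest and stand is a chamber pot, fixed at x 0.37 to 0.59, y -0.14 to 0.09 m, 0.28 m high with its gauge: carry the pin over or round it.
- sample_jar: White jar with screw lid, 66 mm diameter, 76 mm high; origin at the centre of its underside. A bystander.
- lab_timer: White bench timer, 56 x 64 x 18 mm, lying flat; origin at the centre of its underside. A bystander.
- stand: Inspection stand fixed to the bench: dark base plate 145 x 155 x 12 mm, fork on top, blue swing arm through the fork. Origin at bench level straight below the mouth of the hole, z up, x and y as the mouth's seen from above. The fork's upper face reaches x -25 to +51, y +-25 mm along its slope; nothing of the stand rises above that plane. The arm's steel ring lies 75 mm off on the -y side.
- grease_tube: Pale grease tube, 110 x 35 x 25 mm, lying flat; origin at the centre of its underside. A bystander.

How it is judged:
At the end, for the whole second after the job is handed in: The pin is through both cheeks and the lug, its collar within 4 mm of the fork's upper face and 7 mm of the hole's mouth, its axis within 0.08 rad of the hole's, handle outwards, at rest (z of pin_seat in the frame of mouth between -0.004 and 0.004 m and distance between pin_seat and mouth below 0.007 m and angle between the z axis of pin_seat and the z axis of mouth, either way round below 0.08 rad and z of pin_grip in the frame of mouth above 0.02 m and linear speed of lock_pin below 0.02 m/s); the robot touches nothing.
It fails at once if the jar is moved more than 30 mm (distance of sample_jar from where it was at the start of the episode above 0.03 m).
It fails at once if the grease tube is moved more than 30 mm (distance of grease_tube from where it was at the start of the episode above 0.03 m).
It fails at once if the timer is moved more than 30 mm (distance of lab_timer from where it was at the start of the episode above 0.03 m).
It also fails if it takes over 45 s, if anything falls off the work surface, if the arm or the gripper's body presses on something with over 40 N, if the wrist force passes 120 N, or if a joint passes its speed limit or range.

## Working session

There is one attempt and no reset: what is moved stays moved. The work goes in short steps, Python scripts to look and compute and a tool call to move; the robot and the scene stay as the last step left them, time stands still between calls to the robot, and variables do not carry over. Pictures are saved under pics/ and viewed, and the job is handed in when it is done.

Besides the shell and the picture viewer there is one more tool, called after "Request:" as name(argument=value, ...) on one line, values as JSON. arm_command: Moves the arm, as the interface text tells. Its arguments: {"type":"object","properties":{"commands":{"type":"string"},"squeeze":{"type":"number"}},"required":["commands"]}

```bash
ls; mkdir -p pics; python3 - <<'E'
from rig import ctrl
import cv2,numpy as np
s=ctrl.sense()
print({k:np.round(v,3) for k,v in s.items()}, ctrl.tip_reach)
for n in ["scene","side","wrist"]:
    c=ctrl.calibration(n); print(n,c)
    f=ctrl.grab_frame(n); cv2.imwrite(f"pics/{n}0.png",f[:,:,::-1]); np.save(f"pics/{n}0.npy",f)
E
```

```text
pics
{'time_s': np.float64(0.0), 'joints': array([ 1.298,  0.322, -0.07 ,  1.452,  0.023,  1.371, -0.057]), 'joint_vel': array([-0.   ,  0.001, -0.   , -0.001, -0.   , -0.   , -0.001]), 'effort': array([-0.0000e+00, -4.9358e+01, -3.8200e-01, -3.1433e+01,  1.3000e-02,
        1.1000e-02, -0.0000e+00]), 'eef_pos': array([ 0.184, -0.623,  0.255]), 'ee_rot': array([-3.14 ,  0.   ,  0.287]), 'wrist_force': array([ 0.026,  0.42 , -0.246]), 'moment': array([-0.02 ,  0.016, -0.002]), 'gripper_width': np.float64(0.086)} 0.025
scene {'fov_y': 50.11149164365621, 'cx': 250.58649597492445, 'cy': 191.47698876622687, 'R': array([[-0.5043662 , -0.86343056, -0.01011956],
       [-0.66351514,  0.39503382, -0.63537071],
       [ 0.55259606, -0.31374503, -0.77214095]]), 't': array([0.24737567, 0.43104449, 0.9967413 ])}
side {'fov_y': 48.09941042653984, 'cx': 256.70974536006344, 'cy': 189.94610238482133, 'R': array([[ 0.66900106, -0.74322842,  0.00700735],
       [-0.51861438, -0.47353159, -0.71190375],
       [ 0.5324253 ,  0.47263025, -0.70224208]]), 't': array([-0.40887031,  0.33399135,  1.20275779])}
wrist {'fov_y': 69.48927738171498, 'cx': 252.94245156051647, 'cy': 191.00588172897508, 'R': array([[ 0.28250044, -0.95926335, -0.00270763],
       [-0.92201212, -0.27230688,  0.27521375],
       [-0.26473976, -0.07525154, -0.96137925]]), 't': array([-0.64983719, -0.03606451,  0.37913127])}
```

View pics/scene0.png

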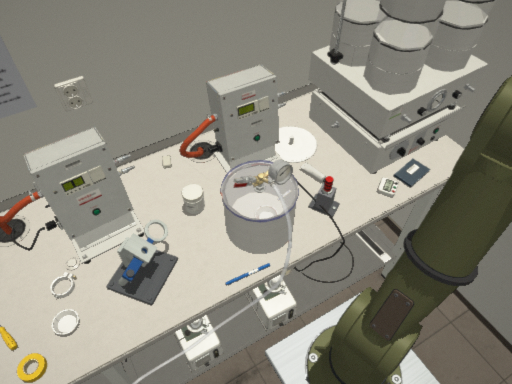

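View pics/side0.png

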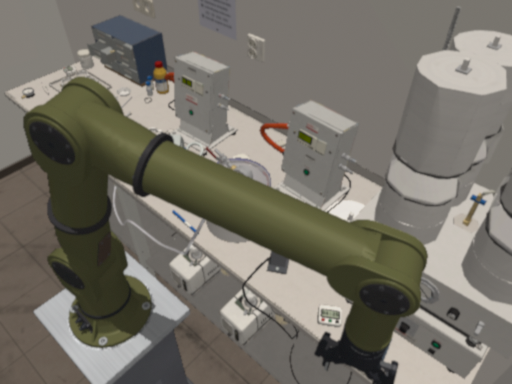

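View pics/wrist0.png

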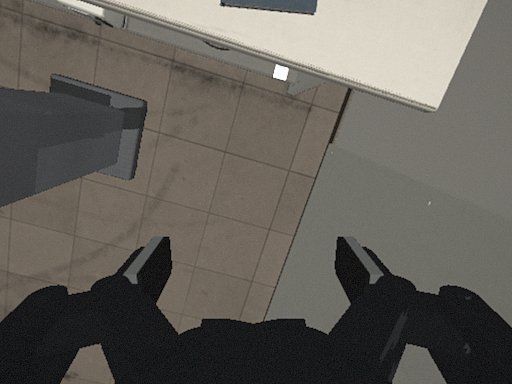

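The scene view shows the red pin near (328,185), the stand with its blue arm near (140,258), and the pot between them. In the side view the robot hides both. I'll zoom in.

```bash
cat > h.py <<'E'
from rig import ctrl
import cv2,numpy as np
from scipy.spatial.transform import Rotation as Ro
def K(c,H=384):
    f=H/2/np.tan(np.radians(c["fov_y"])/2); return np.array([[f,0,c["cx"]],[0,f,c["cy"]],[0,0,1]])
def ray(c,uv):
    d=np.linalg.inv(K(c))@np.array([uv[0],uv[1],1.0]); R=np.array(c["R"]);o=-R.T@np.array(c["t"])
    d=R.T@d; return o,d/np.linalg.norm(d)
def onz(c,uv,z):
    o,d=ray(c,uv); return o+d*(z-o[2])/d[2]
def proj(c,X):
    p=K(c)@(np.array(c["R"])@np.array(X)+np.array(c["t"])); return p[:2]/p[2]
def tri(obs):
    A=np.zeros((3,3));b=np.zeros(3);L=[]
    for c,uv in obs:
        o,d=ray(c,uv);P=np.eye(3)-np.outer(d,d);A+=P;b+=P@o;L.append((o,P))
    X=np.linalg.solve(A,b); return X,[np.linalg.norm(P@(X-o)) for o,P in L]
def shot(n,tag):
    c=ctrl.calibration(n);c={k:np.array(v) for k,v in c.items()};f=ctrl.grab_frame(n)
    cv2.imwrite(f"pics/{n}{tag}.png",f[:,:,::-1]);np.savez(f"pics/{n}{tag}.npz",f=f,**c);return c,f
def load(n,tag):
    d=np.load(f"pics/{n}{tag}.npz");return {k:d[k] for k in("fov_y","cx","cy","R","t")},d["f"]
def crop(f,x0,y0,w,h,s,name):
    cv2.imwrite("pics/"+name,cv2.resize(f[y0:y0+h,x0:x0+w,::-1],None,fx=s,fy=s,interpolation=cv2.INTER_CUBIC))
E
python3 - <<'E'
from h import *
f=np.load("pics/scene0.npy");a=f[225:325,95:195];b=f[150:225,275:440][:, :]
crop(f,95,215,100,100,6,"c1.png");crop(f,290,150,150,75,5,"c2.png")
c=ctrl.calibration("scene")
hsv=cv2.cvtColor(f,cv2.COLOR_RGB2HSV);m=((hsv[...,0]<8)|(hsv[...,0]>172))&(hsv[...,1]>150)&(hsv[...,2]>80)
n,l,st,ce=cv2.connectedComponentsWithStats(m.astype(np.uint8))
for i in range(1,n):
    if st[i,4]>15:print(st[i],ce[i])
for z in(.078,.11,.132):print(z,onz(c,(328,185),z))
E
```

```text
[180 116  35  41 323] [195.3622291  138.79876161]
[325 176   8  10  49] [328.59183673 180.30612245]
[235 184  11   3  23] [239.95652174 184.73913043]
[ 33 192   6   7  26] [ 35.46153846 195.03846154]
[  0 196  32  38 272] [ 13.83455882 211.72426471]
0.078 [ 0.45290868 -0.25555945  0.078     ]
0.11 [ 0.43330766 -0.2353414   0.11      ]
0.132 [ 0.41983196 -0.2214415   0.132     ]
```

View pics/c1.png

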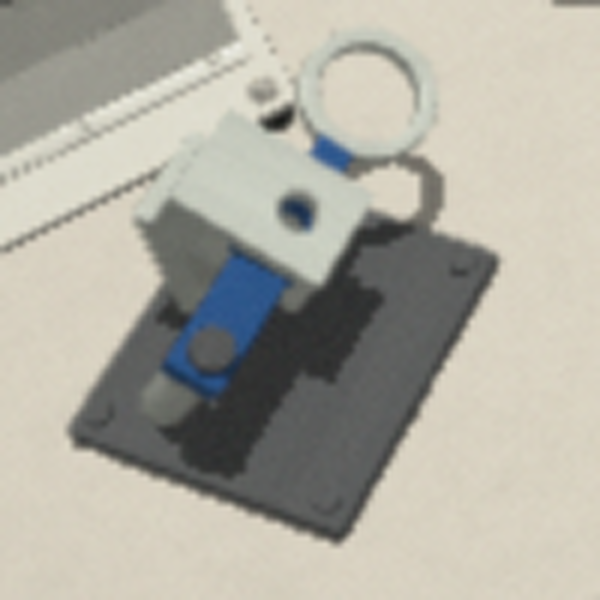

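View pics/c2.png

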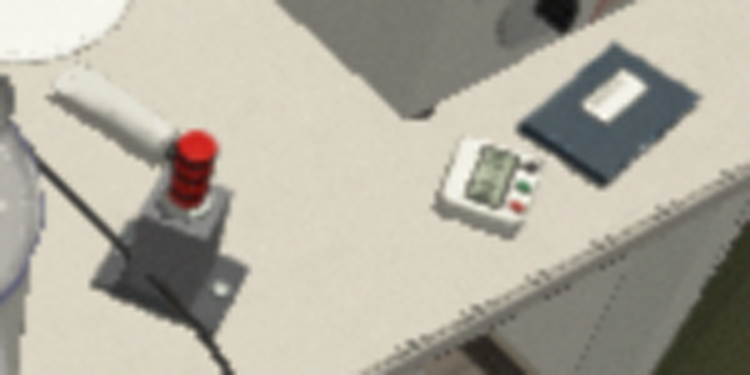

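In the zoomed crops the handle's top is centred near (329,178.6) and the hole's mouth near (144.5,250). The grease tube lies just behind the pin.

```bash
python3 - <<'E'
from h import *
c=ctrl.calibration("scene")
P=onz(c,(329.1,178.7),.132);M=onz(c,(144.4,250.0),.105)
print("pin",P,"coll",onz(c,(290+189/5,150+207/5),.084),"mouth",M,np.hypot(*M[:2]))
# base plate corners (top z .012)
q=[(72,430),(340,540),(497,252)]
Q=[onz(c,(95+u/6,215+v/6),.012) for u,v in q];print(np.round(Q,3))
e=Q[1]-Q[0];print(np.degrees(np.arctan2(e[1],e[0])),np.linalg.norm(e));e=Q[2]-Q[1];print(np.degrees(np.arctan2(e[1],e[0])),np.linalg.norm(e))
# tube, timer, jar
for n,uv,z in [("tube",(305,168),.0),("tube end",(324,182),0.02),("timer",(388,187),.018),("jar",(192,190),.076)]:print(n,onz(c,uv,z))
s=ctrl.sense();print(Ro.from_euler('xyz',s['ee_rot']).as_matrix().round(3))
w=ctrl.calibration("wrist");R=np.array(w["R"]);print("wcam",-R.T@w["t"])
E
```

```text
pin [ 0.43774163 -0.23902696  0.132     ] coll [ 0.42915169 -0.23582213  0.084     ] mouth [0.50380731 0.31860174 0.105     ] 0.5960946800098773
[[0.509 0.446 0.012]
 [0.397 0.36  0.012]
 [0.496 0.24  0.012]]
-142.56358594408434 0.14185040932686363
-50.353490163994394 0.15545735497709773
tube [ 0.6030873  -0.28351742  0.        ]
tube end [ 0.50554544 -0.28878707  0.02      ]
timer [ 0.38304134 -0.45574305  0.018     ]
jar [0.65137869 0.11367023 0.076     ]
[[ 0.959  0.283 -0.   ]
 [ 0.283 -0.959  0.001]
 [-0.    -0.001 -1.   ]]
wcam [ 0.25071177 -0.60469322  0.37280035]
```

Pin at about (0.435,-0.238) and mouth at about (0.504,0.319), with its axis leaning towards azimuth -141°. Since the tool always points down, I'll use a light grip and tilt the pin in the jaws, pivoting about the pad axis with its nose still held in the rest. First I'll move over the pin for wrist views.

Request:
arm_command(commands="330 -250 0 -0.78 1;330 -250 0 -0.78 1;330 -250 0 -0.78 1;330 -250 0 -0.78 1;330 -250 0 -0.78 1;330 -250 0 -0.78 1;330 -250 0 -0.78 1;330 -250 0 -0.78 1;330 -250 0 -0.78 1;330 -250 0 -0.78 1;330 -250 0 -0.78 1;330 -250 0 -0.78 1", squeeze=20)

```text
time_s: 1.35
eef_pos: [0.4281, -0.292, 0.2555]
ee_rot: [-3.14, -0.0, 1.063]
wrist_force: [-0.3, -0.5, -0.5]
gripper_width: 0.0853
```

```bash
python3 - <<'E'
from h import *
s=ctrl.sense();print(s['time_s'],s['eef_pos'],s['ee_rot'],s['joints'],s['joint_vel'])
shot("wrist","1")
E
```

```text
1.35 [ 0.42806286 -0.29203951  0.2554982 ] [-3.13982112e+00 -3.38259805e-04  1.06312151e+00] [ 0.9652372   0.0630095  -0.43300886  1.76110983  0.02694024  1.32514107
  0.01871001] [ 0.00396223 -0.00045354 -0.00058368 -0.00156114 -0.00505619 -0.0004531
 -0.00340706]
```

View pics/wrist1.png

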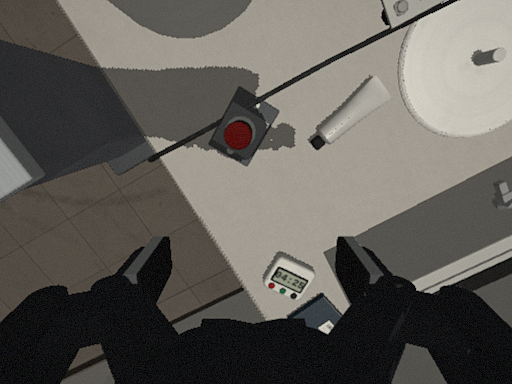

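The handle's top shows as a red disc near (238,135), with the rest around it, the grease tube to the right and the timer at (288,277). Now I'll move above the pin for a second view.

```bash
cat >> h.py <<'E'
def red(f):
    h=cv2.cvtColor(f,cv2.COLOR_RGB2HSV);m=((h[...,0]<8)|(h[...,0]>172))&(h[...,1]>130)&(h[...,2]>60)
    n,l,st,ce=cv2.connectedComponentsWithStats(m.astype(np.uint8))
    return [(st[i].tolist(),ce[i].round(1).tolist()) for i in range(1,n) if st[i,4]>60]
def totool(s,v):
    return Ro.from_euler('xyz',s['ee_rot']).as_matrix().T@np.array(v)*1000
E
python3 - <<'E'
from h import *
c,f=load("wrist","1");print(red(f));s=ctrl.sense()
P=onz(c,(238,135),.132);print(P,totool(s,P-s['eef_pos']))
crop(f,190,70,130,110,6,"c3.png")
E
```

```text
[([224, 122, 27, 27, 573], [237.4, 135.1])]
[ 0.44127943 -0.24231194  0.132     ] [ 49.68902793 -12.47483587 123.61347507]
```

View pics/c3.png

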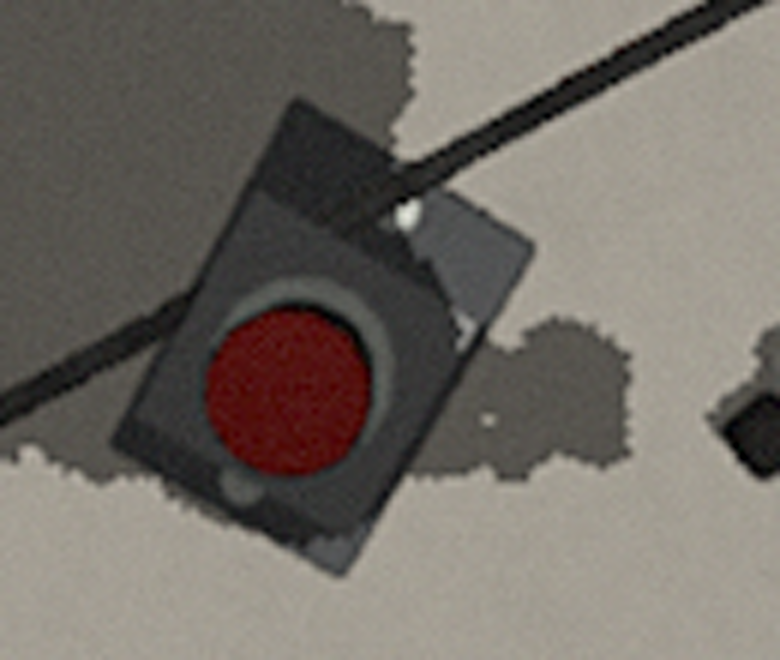

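Request:
arm_command(commands="50 -12 0 0 1;50 -12 0 0 1;50 -12 0 0 1")

```text
time_s: 1.7
eef_pos: [0.4418, -0.2426, 0.2557]
ee_rot: [-3.14, 0.0, 1.064]
wrist_force: [-0.0, -0.5, 0.3]
gripper_width: 0.0851
```

```bash
python3 - <<'E'
from h import *
s=ctrl.sense();print(s['time_s'],s['eef_pos'],s['joint_vel'].round(3))
c,f=shot("wrist","2");print(red(f))
crop(f,190,130,130,110,6,"c4.png")
E
```

```text
1.7 [ 0.44180827 -0.24255638  0.25572378] [ 0.015  0.008  0.037 -0.006  0.016 -0.001  0.002]
[([239, 178, 26, 25, 479], [251.6, 190.4])]
```

View pics/c4.png

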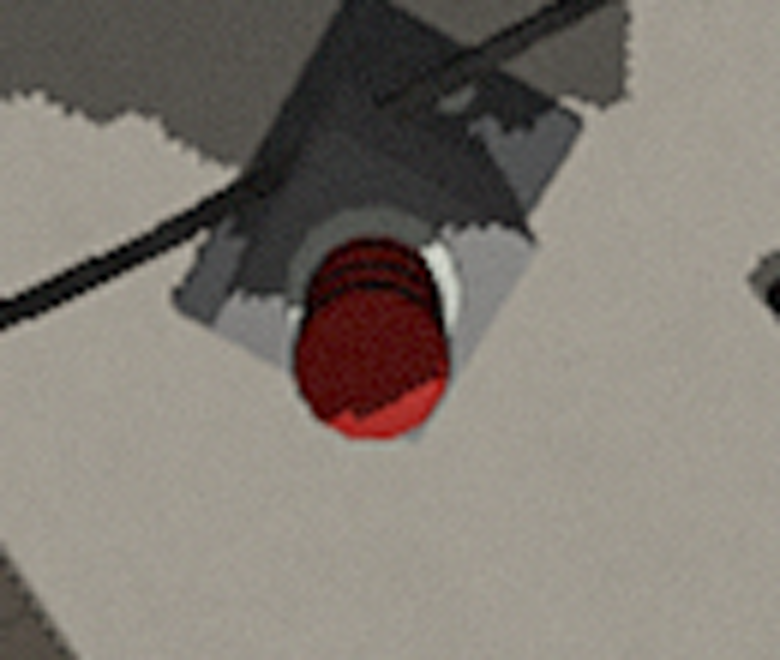

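```bash
python3 - <<'E'
from h import *
c1,_=load("wrist","1");c2,_=load("wrist","2");sc=ctrl.calibration("scene")
a=(190+289/6,70+391/6);b=(190+371/6,130+363/6)
print(tri([(c1,a),(c2,b)]),tri([(c1,a),(c2,b),(sc,(329.1,178.7))]))
P=onz(c2,b,.132);P1=onz(c1,a,.132);s=ctrl.sense();print(P,P1,totool(s,P-s['eef_pos']),s['eef_pos'])
E
```

```text
(array([ 0.44092588, -0.24260843,  0.12871892]), [np.float64(0.00013099265345684747), np.float64(0.00013099265345686148)]) (array([ 0.44081744, -0.24268874,  0.12696804]), [np.float64(8.961840788230605e-05), np.float64(0.0003995587993087003), np.float64(0.0003756079490384901)])
[ 0.44126718 -0.24177046  0.132     ] [ 0.44133403 -0.24250281  0.132     ] [  1.53984321  -0.79666137 123.63892787] [ 0.4413931  -0.24357466  0.25563786]
```

The handle's top triangulates to (0.441,-0.2425, 0.128). That agrees with the text's 0.132 to within the calibration error. Descend and grip lightly.

Request:
arm_command(commands="1 -1 40 0 1;1 -1 80 0 1;1 -1 110 0 1;1 -1 130 0 1;1 -1 137 0 1;1 -1 137 0 1;1 -1 137 0 0.2;1 -1 137 0 0;1 -1 137 0 0;1 -1 137 0 0;1 -1 137 0 0;1 -1 137 0 0;1 -1 137 0 0;1 -1 137 0 0", squeeze=25)

```text
time_s: 3.15
eef_pos: [0.4411, -0.2423, 0.1193]
ee_rot: [-3.141, 0.0, 1.062]
wrist_force: [-2.2, 0.2, 5.6]
gripper_width: 0.0233
```

```bash
python3 - <<'E'
from h import *
s=ctrl.sense();print(s['time_s'],s['eef_pos'],s['wrist_force'],s['gripper_width'])
shot("wrist","3")
E
```

```text
3.15 [ 0.4410768  -0.24230549  0.1192663 ] [-2.24880392  0.2372255   5.55585358] 0.023279411400367624
```

View pics/wrist3.png

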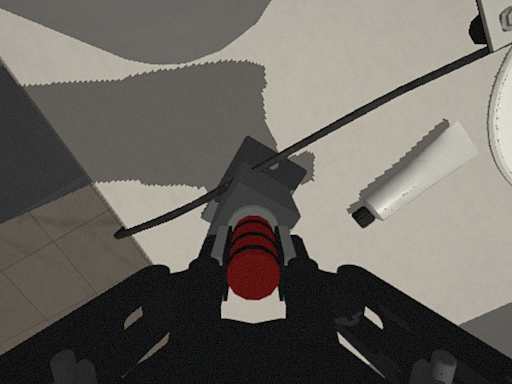

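The handle is held (width 23.3 mm) and centred between the pads. I'll lift until only the taper remains in the bore, then look.

Request:
arm_command(commands="0 0 -15 0 0;0 0 -30 0 0;0 0 -45 0 0;0 0 -58 0 0;0 0 -65 0 0;0 0 -65 0 0;0 0 -65 0 0")

```text
time_s: 3.9
eef_pos: [0.4408, -0.2422, 0.1837]
ee_rot: [-3.14, 0.0, 1.062]
wrist_force: [-0.7, -0.0, -1.7]
gripper_width: 0.0235
```

```bash
python3 - <<'E'
from h import *
s=ctrl.sense();print(s['time_s'],s['eef_pos'],s['wrist_force'],s['gripper_width'])
c,f=shot("scene","4");crop(f,270,110,130,130,5,"c5.png")
E
```

```text
3.9 [ 0.44082767 -0.24218554  0.18369501] [-0.70540059 -0.02602917 -1.66199909] 0.023485932590845044
```

View pics/c5.png

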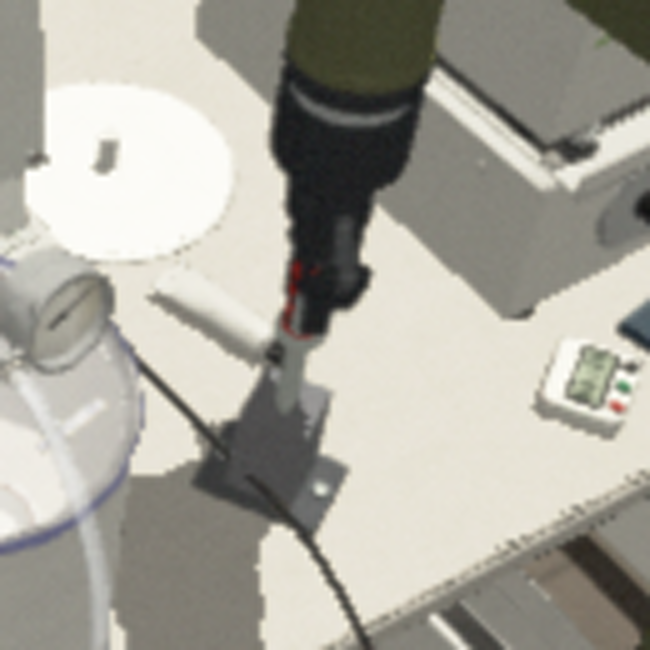

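The pin rose upright with about 8 mm of taper still in the bore. Now I'll swing it to lean towards tool -x.

Request:
arm_command(commands="-6 0 0 0 0;-12 0 1 0 0;-18 0 2 0 0;-24 0 3 0 0;-30 0 4 0 0;-30 0 4 0 0")

```text
time_s: 4.55
eef_pos: [0.4254, -0.2693, 0.1792]
ee_rot: [-3.139, 0.001, 1.06]
wrist_force: [-0.2, 1.2, 0.6]
gripper_width: 0.0234
```

```bash
python3 - <<'E'
from h import *
s=ctrl.sense();print(s['time_s'],s['eef_pos'],s['wrist_force'],s['gripper_width'])
c,f=shot("scene","5");crop(f,270,110,130,130,4,"c6.png")
c,f=shot("wrist","5")
E
```

```text
4.55 [ 0.4253665  -0.26933523  0.17921814] [-0.21963272  1.16270776  0.55578599] 0.023353766034458663
```

View pics/c6.png

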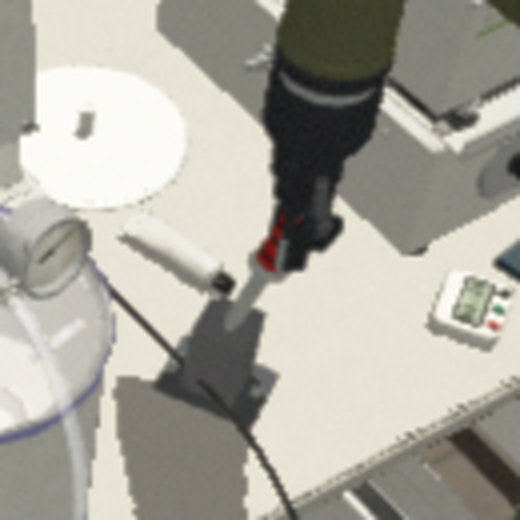

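View pics/wrist5.png

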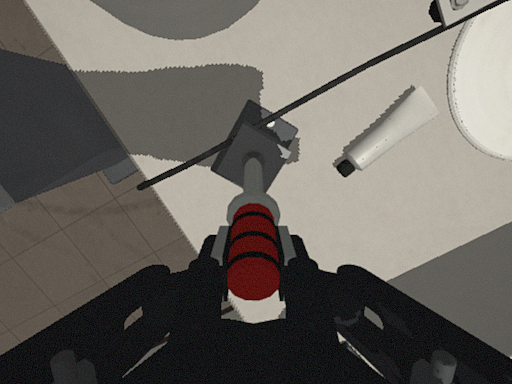

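The pin pivots cleanly at very low force, tilted about 16° so far. Continuing to about 30°.

Request:
arm_command(commands="-6 0 2 0 0;-12 0 4 0 0;-18 0 6.5 0 0;-25 0 10 0 0;-25 0 10 0 0")

```text
time_s: 5.15
eef_pos: [0.4124, -0.2922, 0.1688]
ee_rot: [-3.139, 0.002, 1.059]
wrist_force: [0.0, 0.3, 1.3]
gripper_width: 0.0233
```

```bash
python3 - <<'E'
from h import *
s=ctrl.sense();print(s['time_s'],s['eef_pos'],s['wrist_force'],s['gripper_width'])
c,f=shot("scene","6");crop(f,270,110,130,130,4,"c7.png")
c,f=shot("wrist","6")
E
```

```text
5.15 [ 0.4124067  -0.2922349   0.16877227] [0.02949012 0.28836103 1.34184542] 0.02331329378143125
```

View pics/c7.png

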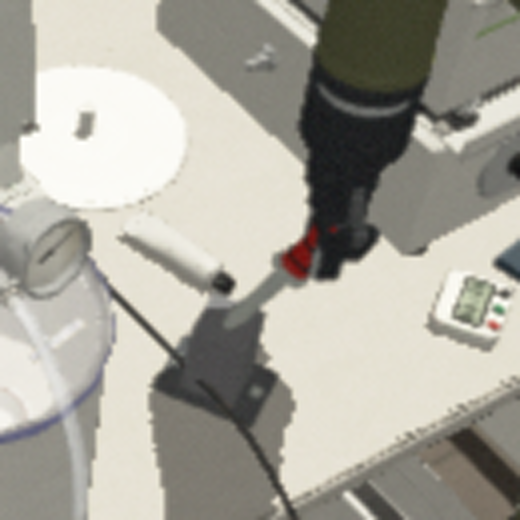

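View pics/wrist6.png

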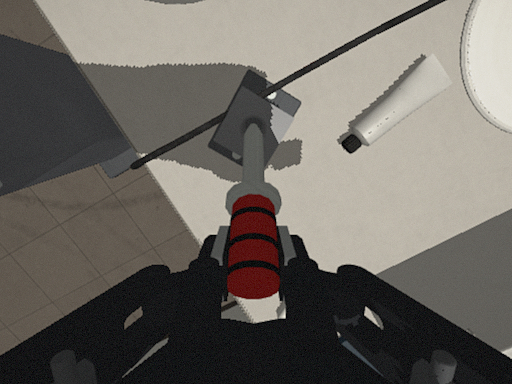

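Request:
arm_command(commands="-5 0 -9 0 0;-10 0 -18 0 0;-10 0 -50 0 0;-10 0 -90 0 0;-10 0 -130 0 0;-10 0 -175 0 0;-10 0 -220 0 0;-10 0 -260 0 0;-10 0 -260 0 0;-10 0 -260 0 0;-10 0 -260 0 0")

```text
time_s: 6.35
eef_pos: [0.4081, -0.3002, 0.4278]
ee_rot: [-3.137, 0.002, 1.06]
wrist_force: [-0.1, 0.4, -1.6]
gripper_width: 0.0231
```

```bash
python3 - <<'E'
from h import *
s=ctrl.sense();print(s['time_s'],s['eef_pos'],s['ee_rot'],s['wrist_force'],s['gripper_width'],s['joints'].round(2))
c,f=shot("wrist","7")
crop(f,200,80,110,230,2.6,"c8.png")
E
```

```text
6.35 [ 0.40812301 -0.30015223  0.4278275 ] [-3.13674028e+00  2.00758590e-03  1.05981565e+00] [-0.13113267  0.43650554 -1.57100473] 0.023090184422484623 [ 0.99  0.01 -0.41  1.48  0.    1.66  0.07]
```

View pics/wrist7.png

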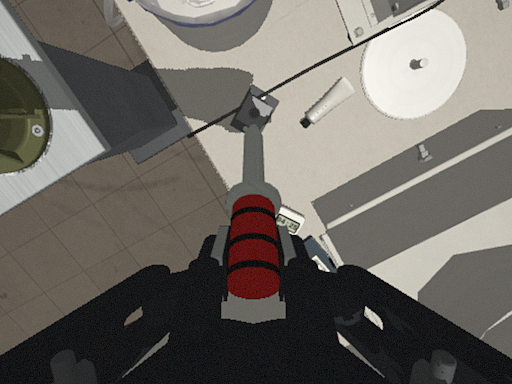

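View pics/c8.png

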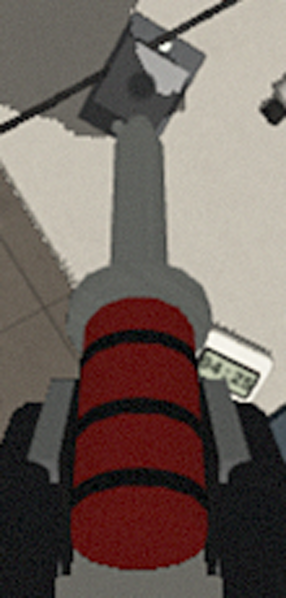

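The pin hangs clear with its nose near (253,125). The camera lies in the tilt plane, so I get the tilt from the nose ray and the known grip-to-nose length.

```bash
python3 - <<'E'
from h import *
c,f=load("wrist","7");s=ctrl.sense();R=Ro.from_euler('xyz',s['ee_rot']).as_matrix()
o,d=ray(c,(253,126));o=R.T@(o-s['eef_pos'])*1000;d=R.T@d
print("cam in tool",o,"dir",d)
g=np.array([0,0,6.])
for g in([0,0,6.],[0,0,9.],[0,0,3.]):
  for L in(104,107,110):
    q=np.array(g)-o;b=q@d;disc=b*b-(q@q-L*L)
    if disc<0: print(L,"none");continue
    out=[]
    for sg in(-1,1):
        X=o+(b+sg*disc**.5)*d-g;out.append((X.round(1),np.degrees(np.arctan2(X[0],X[2])).round(1)))
    print(g,L,out)
E
```

```text
cam in tool [  68.80344846    0.34267123 -117.70521259] dir [-0.04797402  0.00103838  0.99884804]
[0, 0, 6.0] 104 [(array([ 66.7,   0.4, -79.8]), np.float64(140.1)), (array([58.7,  0.6, 85.8]), np.float64(34.4))]
[0, 0, 6.0] 107 [(array([ 66.9,   0.4, -83.5]), np.float64(141.3)), (array([58.6,  0.6, 89.6]), np.float64(33.2))]
[0, 0, 6.0] 110 [(array([ 67.1,   0.4, -87.2]), np.float64(142.4)), (array([58.4,  0.6, 93.2]), np.float64(32.1))]
[0, 0, 9.0] 104 [(array([ 66.6,   0.4, -79.9]), np.float64(140.2)), (array([58.6,  0.6, 85.9]), np.float64(34.3))]
[0, 0, 9.0] 107 [(array([ 66.7,   0.4, -83.6]), np.float64(141.4)), (array([58.4,  0.6, 89.6]), np.float64(33.1))]
[0, 0, 9.0] 110 [(array([ 66.9,   0.4, -87.3]), np.float64(142.5)), (array([58.2,  0.6, 93.3]), np.float64(32.0))]
[0, 0, 3.0] 104 [(array([ 66.8,   0.4, -79.7]), np.float64(140.0)), (array([58.9,  0.6, 85.7]), np.float64(34.5))]
[0, 0, 3.0] 107 [(array([ 67. ,   0.4, -83.4]), np.float64(141.2)), (array([58.7,  0.6, 89.5]), np.float64(33.3))]
[0, 0, 3.0] 110 [(array([ 67.2,   0.4, -87.1]), np.float64(142.4)), (array([58.5,  0.6, 93.1]), np.float64(32.1))]
```

The tilt is about 33°, close enough since the hole will true it up. Carrying over the pot with the nose at z≈0.33, above its 0.28.

Request:
arm_command(commands="45 -5 0 0 0;90 -12 0 0 0;135 -20 0 0 0;180 -30 0 0.05 0;220 -42 0 0.1 0;258 -58 0 0.15 0;295 -85 0 0.2 0;330 -115 0 0.25 0;365 -145 0 0.3 0;400 -178 0 0.35 0;435 -212 0 0.39 0;470 -245 0 0.39 0;486 -259 0 0.39 0;486 -259 0 0.39 0;486 -259 0 0.39 0;486 -259 0 0.39 0;486 -259 0 0.39 0")

```text
time_s: 8.1
eef_pos: [0.4205, 0.2489, 0.4276]
ee_rot: [-3.137, 0.005, 0.667]
wrist_force: [-0.6, -0.5, -2.0]
gripper_width: 0.0236
```

```bash
python3 - <<'E'
from h import *
s=ctrl.sense();print(s['time_s'],s['eef_pos'],s['ee_rot'],s['wrist_force'],s['gripper_width'],s['joints'].round(2))
c,f=shot("wrist","8")
E
```

```text
8.1 [0.42046974 0.24887148 0.42760791] [-3.13719297  0.00463149  0.66682438] [-0.62551075 -0.53724541 -1.96904941] 0.023552950843752266 [ 0.51 -0.03 -1.06  1.5  -0.03  1.66 -1.45]
```

View pics/wrist8.png

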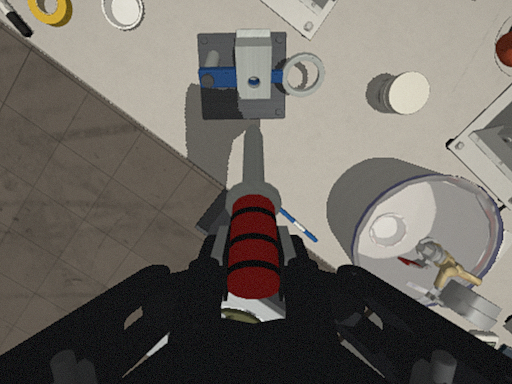

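The stand is seen from above with its hole at about (253,81), nearly straight ahead of the nose. The plate edges are almost aligned with the image. I'll take a second view lower and to the side.

Request:
arm_command(commands="5 -25 40 0 0;10 -50 80 0 0;10 -50 100 0 0;10 -50 100 0 0;10 -50 100 0 0")

```text
time_s: 8.65
eef_pos: [0.3975, 0.2938, 0.3286]
ee_rot: [-3.137, 0.004, 0.665]
wrist_force: [-0.1, -0.9, -1.0]
gripper_width: 0.0234
```

```bash
python3 - <<'E'
from h import *
s=ctrl.sense();print(s['time_s'],s['eef_pos'],s['ee_rot'],s['joints'].round(2))
c,f=shot("wrist","9");crop(f,190,0,200,130,4,"c10.png")
c,f=load("wrist","8");crop(f,190,20,150,110,5,"c9.png")
E
```

```text
8.65 [0.39753218 0.29381247 0.32856152] [-3.13745765  0.00404701  0.66532191] [ 0.46 -0.   -1.13  1.68 -0.01  1.47 -1.57]
```

View pics/c9.png

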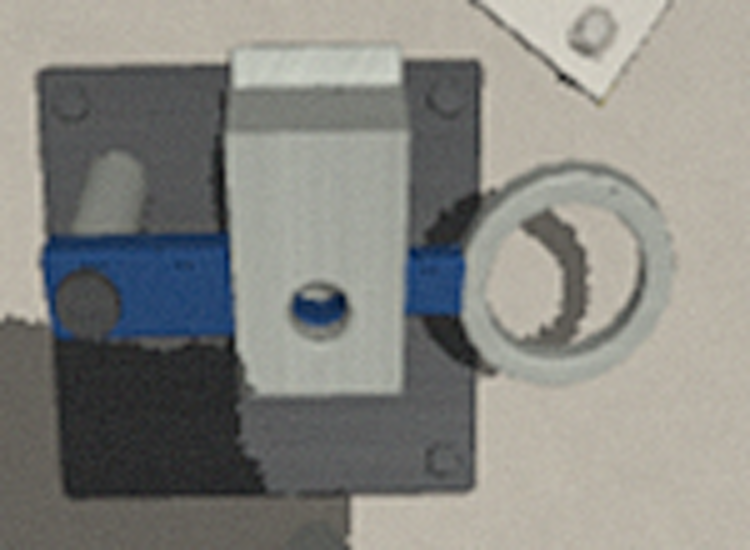

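View pics/c10.png

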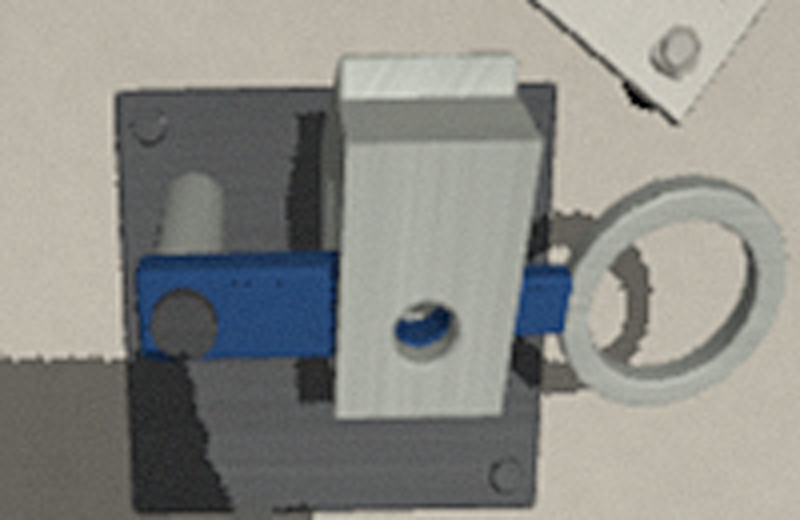

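```bash
python3 - <<'E'
from h import *
c8,_=load("wrist","8");c9,_=load("wrist","9");sc=ctrl.calibration("scene");s=ctrl.sense()
v8=lambda u,v:(190+u/5,20+v/5); v9=lambda u,v:(190+u/4,v/4)
pts={"hole":((319,311),(427,331)),"LL":((244,395),(338,418)),"LR":((403,395),(502,415)),"UL":((229,130),(341,141)),"UR":((410,130),(543,138))}
X={}
for k,(a,b) in pts.items():
    X[k],r=tri([(c8,v8(*a)),(c9,v9(*b))]);print(k,X[k].round(4),np.round(r,4))
print("hole3",tri([(c8,v8(*pts["hole"][0])),(c9,v9(*pts["hole"][1])),(sc,(144.4,250.0))]))
for c,p in((c8,v8(319,311)),(c9,v9(427,331)),(sc,(144.4,250))):print(onz(c,p,.105))
up=(X["UL"]+X["UR"]-X["LL"]-X["LR"])/2;yy=(X["LL"]+X["UL"]-X["LR"]-X["UR"])/2
print(np.linalg.norm(up),np.linalg.norm(yy),"x az",np.degrees(np.arctan2(up[1],up[0])),"slope",np.degrees(np.arctan2(up[2],np.hypot(*up[:2]))),"y az",np.degrees(np.arctan2(yy[1],yy[0]))-90)
# base plate corners z=.012
q=[onz(c8,v8(*p),.012) for p in((68,493),(473,490),(480,62),(40,70))]
e=q[0]-q[1];print("plate y az-90",np.degrees(np.arctan2(e[1],e[0]))-90,np.linalg.norm(e));e=q[2]-q[1];print(np.degrees(np.arctan2(e[1],e[0])),np.linalg.norm(e))
e=q[3]-q[0];print(np.degrees(np.arctan2(e[1],e[0])),np.linalg.norm(e))
E
```

```text
hole [0.507  0.3164 0.107 ] [0.0001 0.0001]
LL [0.4743 0.3207 0.0876] [0.0002 0.0002]
LR [0.5053 0.2818 0.0911] [0.0003 0.0003]
UL [0.5289 0.3663 0.1091] [0.0002 0.0002]
UR [0.557  0.3243 0.1283] [0.0002 0.0002]
hole3 (array([0.50789002, 0.31708134, 0.0991956 ]), [np.float64(0.0004376384934534404), np.float64(0.001136611320739978), np.float64(0.0012899986381273382)])
[0.5071104  0.31650421 0.105     ]
[0.50740183 0.31635515 0.105     ]
[0.50380731 0.31860174 0.105     ]
0.07500473520075034 0.05134194372121267 x az 39.6603623099511 slope 23.016361120110275 y az 36.10551596531495
plate y az-90 38.60022539084136 0.15084676015053625
39.04328980413202 0.14214379809461372
39.24895938825958 0.14097445921758833
```

The mouth measures (0.507,0.3165,0.105) in both wrist views, and x runs at azimuth 38.8°. The scene camera is about 4 mm off that; I trust the wrist views. Moving the nose to a point short of the mouth on the axis.

Request:
arm_command(commands="8 12 25 -0.01 0;16 24 50 -0.01 0;24 36 75 -0.01 0;30 45 95 -0.01 0;35 50 107 -0.01 0;35 50 107 -0.01 0;35 50 107 -0.01 0")

```text
time_s: 9.4
eef_pos: [0.4563, 0.2771, 0.2231]
ee_rot: [-3.137, 0.001, 0.675]
wrist_force: [0.2, -0.4, -0.3]
gripper_width: 0.0233
```

```bash
python3 - <<'E'
from h import *
s=ctrl.sense();print(s['time_s'],s['eef_pos'],s['ee_rot'],s['wrist_force'],s['joints'].round(2))
c,f=shot("wrist","10");crop(f,170,30,160,190,3.1,"c11.png")
c2,f=shot("scene","10");crop(f,80,190,110,120,5,"c12.png")
R=Ro.from_euler('xyz',s['ee_rot']).as_matrix()
M=np.array([.5072,.3165,.105])
print("mouth in tool",R.T@(M-s['eef_pos'])*1000, proj(c,M),proj(c2,M))
E
```

```text
9.4 [0.45626607 0.27706667 0.22312975] [-3.13699113e+00  1.22007784e-03  6.74786426e-01] [ 0.19313011 -0.39274205 -0.34020415] [ 0.39  0.23 -1.1   1.75  0.21  1.29 -1.65]
mouth in tool [ 64.55055474   1.57204811 118.04509773] [254.05359595 117.59426545] [144.684161   248.71076624]
```

View pics/c11.png

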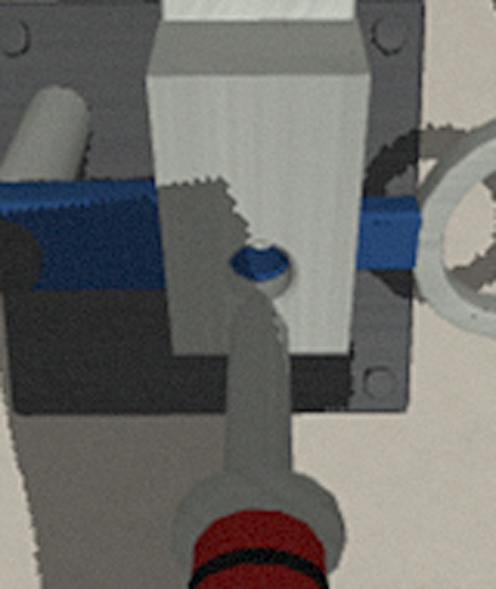

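View pics/c12.png

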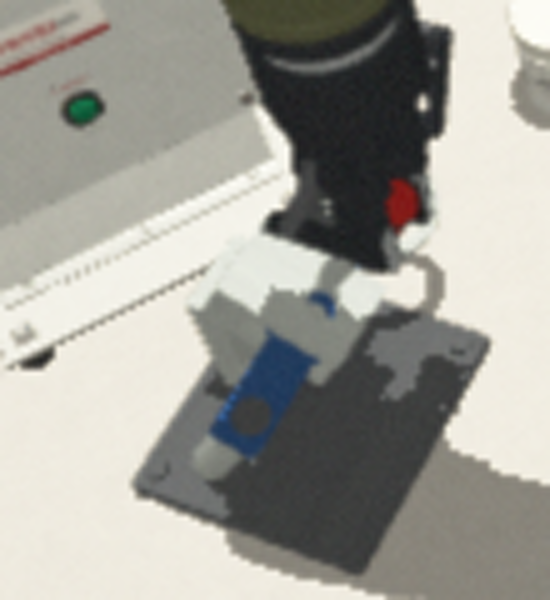

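In the wrist view the nose sits just below and about 2 px left of the hole at (254.5,117), which matches the prediction. In it goes, first about 16 mm past the mouth.

Request:
arm_command(commands="0 1 6 0 0;0 1 12 0 0;3 1 17 0 0;6 1 22 0 0;8.5 1 26 0 0;11.5 1 30.5 0 0;14.5 1 35 0 0;14.5 1 35 0 0")

```text
time_s: 10.3
eef_pos: [0.4678, 0.2859, 0.1877]
ee_rot: [-3.137, 0.001, 0.676]
wrist_force: [-0.1, -0.7, -1.2]
gripper_width: 0.0233
```

```bash
python3 - <<'E'
from h import *
s=ctrl.sense();print(s['time_s'],s['eef_pos'],s['ee_rot'],s['wrist_force'],s['gripper_width'])
c,f=shot("wrist","11");crop(f,170,30,160,190,3.1,"c13.png")
R=Ro.from_euler('xyz',s['ee_rot']).as_matrix()
M=np.array([.5072,.3165,.105])
print("mouth in tool",R.T@(M-s['eef_pos'])*1000)
E
```

```text
10.3 [0.46783644 0.28587407 0.18769859] [-3.13732337e+00  1.34283780e-03  6.75904709e-01] [-0.11081424 -0.65169941 -1.18505077] 0.02328780668613084
mouth in tool [49.97983162  1.08619149 82.62766473]
```

View pics/c13.png

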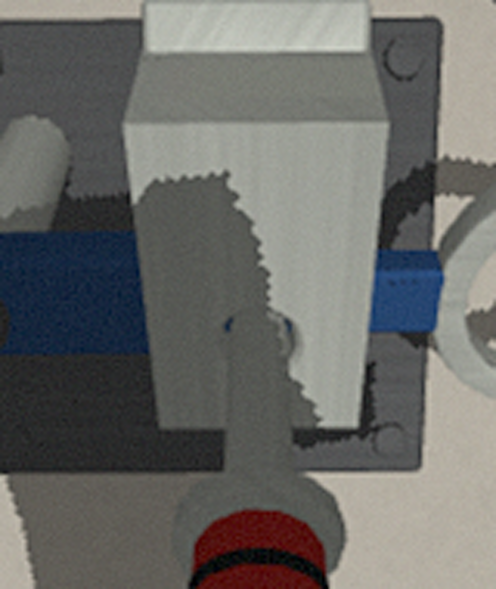

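The taper is in the hole with no force, about 15 mm deep. Continue along the axis.

Request:
arm_command(commands="3 0.3 4 0 0;6 0.5 8.5 0 0;9 0.5 13 0 0;12 0.5 17 0 0;15 0.5 21.5 0 0;18 0.5 25.5 0 0;18 0.5 25.5 0 0")

```text
time_s: 11.05
eef_pos: [0.4818, 0.2967, 0.1616]
ee_rot: [-3.137, 0.003, 0.676]
wrist_force: [0.6, 0.1, -2.6]
gripper_width: 0.0231
```

```bash
python3 - <<'E'
from h import *
s=ctrl.sense();print(s['time_s'],s['eef_pos'],s['ee_rot'],s['wrist_force'],s['gripper_width'])
c,f=shot("wrist","12");crop(f,170,30,160,190,3.1,"c14.png")
R=Ro.from_euler('xyz',s['ee_rot']).as_matrix()
M=np.array([.5072,.3165,.105])
print("mouth in tool",R.T@(M-s['eef_pos'])*1000)
E
```

```text
11.05 [0.48177046 0.29672864 0.16157355] [-3.13680650e+00  2.59338600e-03  6.76196386e-01] [ 0.62496867  0.1172889  -2.62157279] 0.02311180903403882
mouth in tool [32.35413109  0.76411389 56.48682744]
```

View pics/c14.png

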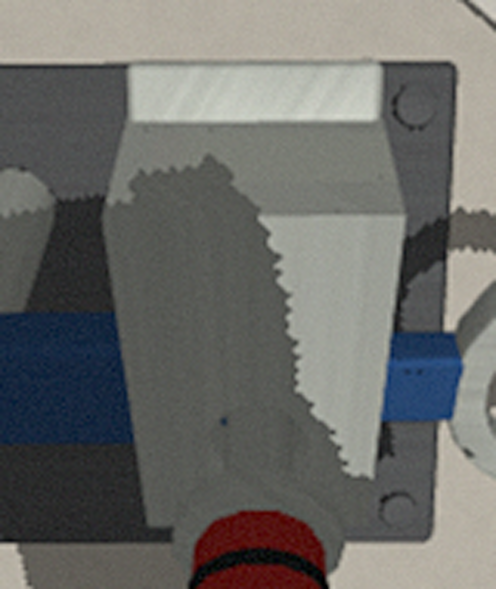

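About 46 mm in, with force still around 2 N. Next, to the computed seat.

Request:
arm_command(commands="3 0 4 0 0;6 0 8 0 0;9 0 12 0 0;11.5 0 15.5 0 0;13 0 18 0 0;14 0 20 0 0;14 0 20 0 0")

```text
time_s: 11.8
eef_pos: [0.4914, 0.3048, 0.141]
ee_rot: [-3.137, 0.006, 0.676]
wrist_force: [-5.2, -4.4, -1.1]
gripper_width: 0.0228
```

```bash
python3 - <<'E'
from h import *
s=ctrl.sense();print(s['time_s'],s['eef_pos'],s['ee_rot'],s['wrist_force'],s['gripper_width'])
c,f=shot("wrist","13");crop(f,150,110,220,200,2.9,"c15.png")
c2,f=shot("scene","13");crop(f,80,190,110,120,5,"c16.png")
R=Ro.from_euler('xyz',s['ee_rot']).as_matrix()
M=np.array([.5072,.3165,.105])
print("mouth in tool",R.T@(M-s['eef_pos'])*1000)
E
```

```text
11.8 [0.49141363 0.30476245 0.14096071] [-3.13685542  0.00646236  0.67627666] [-5.160121   -4.43858284 -1.06447036] 0.022824107869246983
mouth in tool [19.89035656  0.8961138  35.82907734]
```

View pics/c15.png

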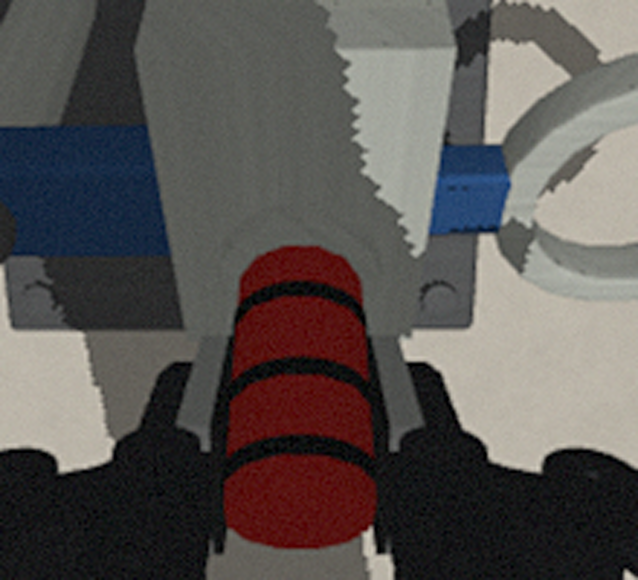

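View pics/c16.png

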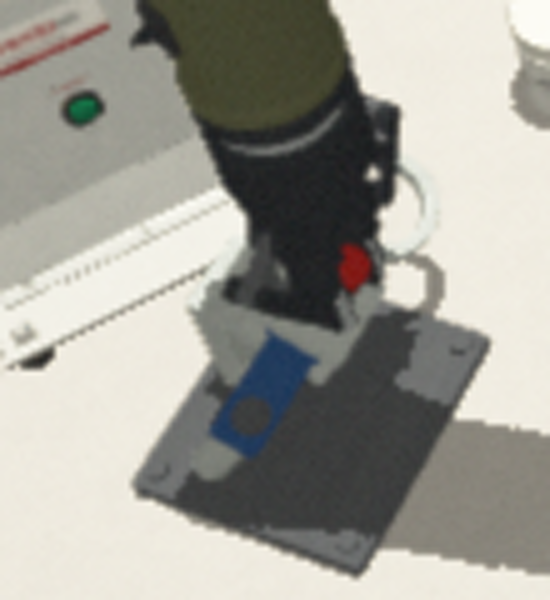

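The collar looks close to the face, with a 7 N side load along -x. I'll press a little further along the axis and watch the force.

Request:
arm_command(commands="0 0 1 0 0;0.5 0 2 0 0;1 0 3 0 0;1.5 0 4 0 0;1.5 0 4 0 0")

```text
time_s: 12.4
eef_pos: [0.4914, 0.3048, 0.1407]
ee_rot: [-3.14, 0.011, 0.676]
wrist_force: [-15.3, -13.2, 28.8]
gripper_width: 0.0231
```

```bash
python3 - <<'E'
from h import *
s=ctrl.sense();print(s['time_s'],s['eef_pos'],s['ee_rot'],s['wrist_force'],s['gripper_width'])
c,f=shot("wrist","14");crop(f,150,110,220,200,2.9,"c17.png")
R=Ro.from_euler('xyz',s['ee_rot']).as_matrix()
M=np.array([.5072,.3165,.105])
print("mouth in tool",R.T@(M-s['eef_pos'])*1000)
E
```

```text
12.4 [0.49138567 0.30480685 0.14065711] [-3.14011049  0.01134485  0.67601626] [-15.29041375 -13.1985909   28.76906171] 0.023105593279175857
mouth in tool [20.05584921  0.82589914 35.4306776 ]
```

View pics/c17.png

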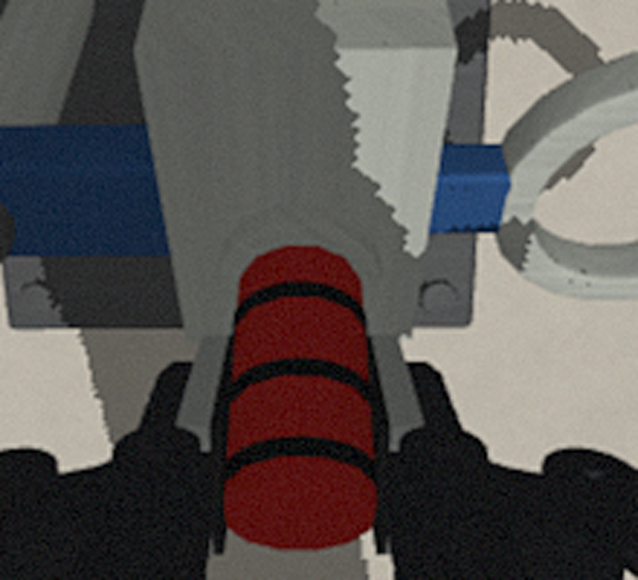

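Reaction is 35 N exactly along the hole's axis, and the fingertips still have about 15 mm of clearance, so the collar is bearing on the face. I'll ease off, open, and rise.

Request:
arm_command(commands="0 0 0 0 0;0 0 0 0 0;0 0 0 0 0.3;0 0 0 0 1;0 0 0 0 1;0 0 0 0 1;0 0 0 0 1;0 0 0 0 1;0 0 -10 0 1;0 0 -30 0 1;0 0 -60 0 1;0 0 -100 0 1;-20 0 -140 0 1;-40 0 -180 0 1;-60 0 -180 0 1;-60 0 -180 0 1;-60 0 -180 0 1")

```text
time_s: 14.15
eef_pos: [0.4467, 0.268, 0.3215]
ee_rot: [3.141, 0.011, 0.675]
wrist_force: [-0.1, 0.4, 0.7]
gripper_width: 0.0856
```

```bash
python3 - <<'E'
from h import *
s=ctrl.sense();print(s['time_s'],s['eef_pos'],s['ee_rot'],s['wrist_force'],s['gripper_width'])
c,f=shot("wrist","15");crop(f,170,30,160,160,3.7,"c18.png")
c2,f=shot("scene","15");crop(f,80,190,110,120,5,"c19.png")
M=np.array([.5072,.3165,.105]);h=np.array([np.cos(.676),np.sin(.676),0]);z=-.5*h+[0,0,.866]
for L in(0,.006,.054):print(L,proj(c,M+L*z),proj(c2,M+L*z))
print(red(c and load("wrist","15")[1]))
E
```

```text
14.15 [0.4466609  0.26796532 0.32154952] [3.14115534 0.01067743 0.67487497] [-0.09944131  0.37209186  0.67704045] 0.0855519557220667
0 [252.26272765 102.02761888] [144.684161   248.71076624]
0.006 [252.25740024 104.70784836] [145.26049981 248.02138871]
0.054 [252.20913204 128.99168168] [150.05686013 242.28430665]
[([243, 104, 20, 10, 114], [252.5, 107.7]), ([242, 111, 22, 12, 107], [252.9, 115.3]), ([241, 119, 23, 22, 399], [252.3, 129.3])]
```

View pics/c18.png

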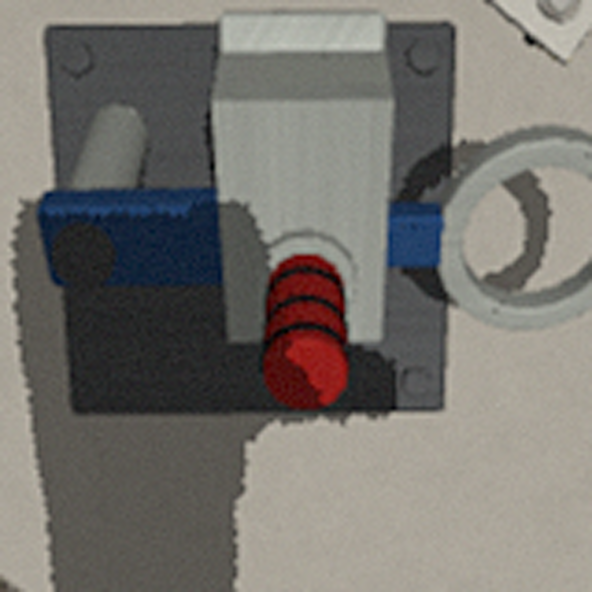

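View pics/c19.png

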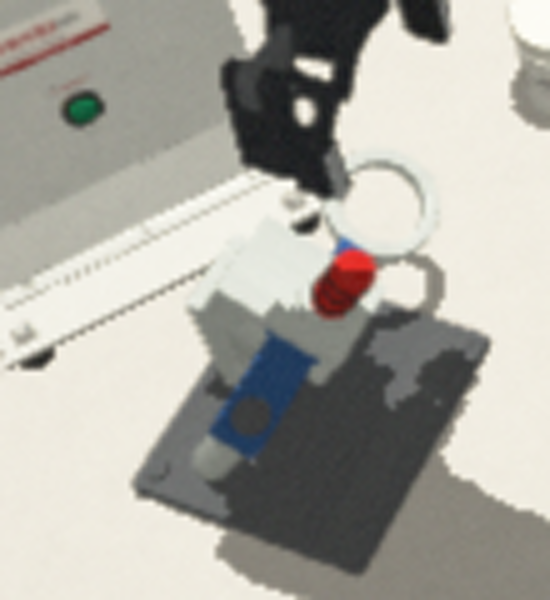

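View pics/wrist15.png

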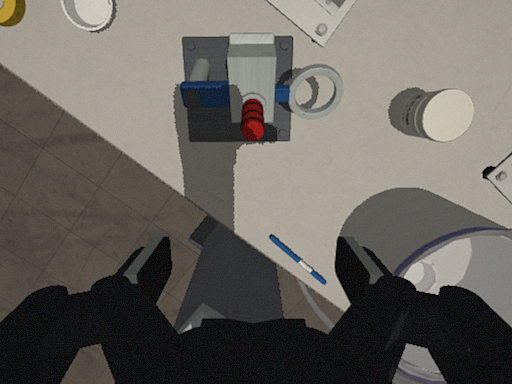

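The handle's top is at (253,129.2) against (252.2,129.0) predicted for a seated pin. The scene view is coarser, so I'll triangulate with a closer second view.

Request:
arm_command(commands="-10 40 40 0 1;-20 75 70 0 1;-20 75 70 0 1;-20 75 70 0 1;-20 75 70 0 1")

```text
time_s: 14.75
eef_pos: [0.4771, 0.1986, 0.2511]
ee_rot: [-3.137, 0.011, 0.678]
wrist_force: [0.0, 0.5, 0.5]
gripper_width: 0.0855
```

```bash
python3 - <<'E'
from h import *
s=ctrl.sense();print(s['time_s'],s['eef_pos'],s['joint_vel'].round(3),s['wrist_force'])
c,f=shot("wrist","16");print(red(f))
M=np.array([.5072,.3165,.105]);h=np.array([np.cos(.677),np.sin(.677),0]);z=-.5*h+[0,0,.866]
for L in(0,.006,.054):print(L,proj(c,M+L*z))
crop(f,110,40,140,140,4.2,"c20.png")
E
```

```text
14.75 [0.47707505 0.19860251 0.25113341] [-0.007 -0.019 -0.017 -0.011  0.     0.001  0.002] [0.04603872 0.53109049 0.48921459]
[([157, 71, 25, 15, 90], [171.1, 75.4]), ([153, 76, 27, 21, 198], [168.3, 83.1]), ([147, 86, 30, 21, 182], [163.7, 92.2]), ([141, 95, 32, 30, 734], [156.6, 109.3])]
0 [170.22259017  76.63908989]
0.006 [168.77389149  79.69770811]
0.054 [155.10895199 108.54831293]
```

View pics/c20.png

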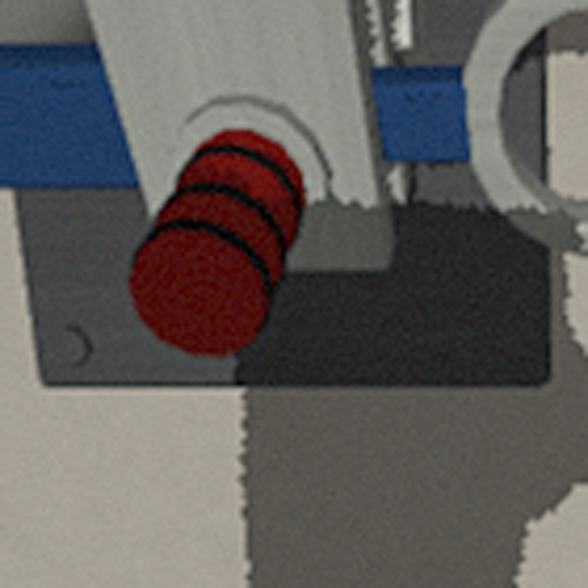

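```bash
python3 - <<'E'
from h import *
a,_=load("wrist","15");b,_=load("wrist","16")
T,r=tri([(a,(253,129.2)),(b,(157.9,108.6))]);M=np.array([.5072,.3165,.105]);v=T-M
h=np.array([np.cos(.677),np.sin(.677),0]);z=-.5*h+[0,0,.866];y=np.cross(z,[.866*h[0],.866*h[1],.5])
print(T,r,np.linalg.norm(v),"along",v@z,"y",v@y,"tilt",np.degrees(np.arctan2(-v@h,v[2])))
E
```

```text
[0.48647174 0.29879279 0.14810303] [np.float64(0.00021748842214616563), np.float64(0.00021748842214625822)] 0.05100075468456059 along 0.050952007543435825 y -0.0008165735755314117 tilt 32.30092072474145
```

The top of the handle is 51 mm above the mouth along the axis (54 expected when home), less than 1 mm to the side, and tilted about 32°. All of this fits a seated pin and nothing suggests it stands proud. Handing in.

```bash
python3 - <<'E'
from rig import ctrl
print(ctrl.sense()['time_s'],ctrl.sign_off())
E
```

```text
the job is handed in; nothing more can be done
14.8 None
```

The locking pin is through the fork and lug with its collar against the fork, the gripper is open and clear of everything, and I handed in at 14.8 s. No verdict was given.

**How it was done:** The tool can't tilt, so I gripped the pin with only 25 N and leaned it in the jaws, with its nose still caught in the rest's bore. I then carried it over the pot, fed it down the hole's axis at a few newtons and pressed it home.

**Last checks:**
- **Seating:** the final press gave 35 N straight back along the hole's axis, and the fingertips were about 15 mm clear of the fork.
- **Position after release:** two wrist views put the handle's top 51 mm along the axis from the mouth (54 mm nominal) and 0.8 mm to the side. It leaned about 32° against 30°. These differences are about what the camera calibration allows.
- **Bystanders:** the arm came near none of them. I saw the jar upright in its place in the view just after release. The tube and timer were last seen in place while I was lifting the pin away from the rest, and I did not look at them again.

**Disagreements:**
- The scene camera placed the mouth about 4 mm from the wrist camera's measurement. I used the wrist camera's.
- The scene camera also showed the seated pin about 2 px longer than predicted. At that scale I took this as within reading error.
- Corner points on the fork gave a slope of 23° rather than 30°, so I used the stated 30°.

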